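Find the power-bank case that still has its cells and clamp it for opening

TASK

Three identical closed power-bank cases stand in the wire rack: two are gutted shells, one still has its cells and must be opened before the shells are recycled. Find it by lifting the cases and feeling their weight, stand it gently on its long edge on the bed of the padded vice, in the middle between the jaws, and swing the vice's lever fully home so that the case is clamped. Leave the two shells standing on edge in the rack, and do not disturb the solder spool, flux jar, cutters and air blower lying behind.

Things in the scene. Friction and masses are not known exactly. Their poses are not given: they have to be found in the camera images.
- case_rack: grey steel tray 172 x 222 mm, fixed; origin at the centre of its underside, z up, floor 6 mm above the bench. Six wire hoops across y, tops 46 mm above the bench, 116 mm long along x, leave five slots 36 mm wide centred at y = -80, -40, 0, 40, 80 mm; the cases stand in those at 80, 0 and -80, centred at x = 0, their length along x
- case_1: one of three outwardly identical closed power-bank cases, white with a black base half, 153 x 76 x 28 mm, on its long edge in the rack. Gutted 0.15 to 0.18 kg, with cells 0.48 to 0.63 kg; which one is loaded varies and cannot be seen. Origin: centre of its black face; x along the 153 mm, y along the 76 mm (vertical on edge), z along the 28 mm, into the case
- case_2: one of three outwardly identical closed power-bank cases, white with a black base half, 153 x 76 x 28 mm, on its long edge in the rack. Gutted 0.15 to 0.18 kg, with cells 0.48 to 0.63 kg; which one is loaded varies and cannot be seen. Origin: centre of its black face; x along the 153 mm, y along the 76 mm (vertical on edge), z along the 28 mm, into the case
- case_3: one of three outwardly identical closed power-bank cases, white with a black base half, 153 x 76 x 28 mm, on its long edge in the rack. Gutted 0.15 to 0.18 kg, with cells 0.48 to 0.63 kg; which one is loaded varies and cannot be seen. Origin: centre of its black face; x along the 153 mm, y along the 76 mm (vertical on edge), z along the 28 mm, into the case
- case_1_centre (a point): the middle of case_1, 38 mm above the edge on which it stands; axes as case_1
- case_2_centre (a point): the middle of case_2, 38 mm above the edge on which it stands; axes as case_2
- case_3_centre (a point): the middle of case_3, 38 mm above the edge on which it stands; axes as case_3
- vice: small grey cam-lever vice, fixed, origin on its underside, z up. x runs along the 100 mm wide padded jaws, which close along y: fixed jaw on the +y side, moving jaw on the -y side. Bed 16 mm, jaw tops 48 mm above the bench. Jaws 38 mm apart at lever 0 (at least 36 mm at any start), 24.7 mm when home and empty; a 28 mm case is slid against the fixed jaw, the springy pad gives 2 to 3 mm (8 to 16 N)
- vice_bed (a point): on the bed, midway along the jaws and midway between them as they stand at lever 0 (moving pad's face at y = -19 mm, fixed pad's at +19 mm from here); axes as vice
- vice_lever (a joint): lever angle, rad: 0 is open (lever points along the vice's -y, away from the jaws); it turns counter-clockwise seen from above about its upright pivot to a stop at 1.70 (pointing along the vice's +x); 1.5 or more is home. Starts at 0 to 0.25. The moving jaw advances 7.8 mm per rad. The self-locking cam stays put; moving it takes 2 to 5 N at the knob
- lever_pivot (a point): on the lever's upright axis, 65 mm above the bench, 66 mm to the vice's -y of vice_bed
- lever_knob (a point): centre of the black upright knob at the lever's end: a cylinder 18 mm in diameter from 51 to 83 mm above the bench, 72 mm from the pivot. The flat steel lever arm under it is 16 mm wide, 39 to 47 mm above the bench
- solder_spool: bystander: solder spool, 57 mm in diameter, 26 mm high; origin at its underside
- flux_jar_2: bystander: small flux jar with screw lid, 38 mm in diameter, 33 mm high; origin at its underside
- cutters: bystander: side cutters lying flat, 123 x 46 x 12 mm; origin at the underside
- air_blower: bystander: rubber air blower lying, 54 x 130 x 52 mm; origin at the underside

How it is judged:
By the outcome, as a careful person would: the job done as asked, in the order asked, and still so for the second after the job is handed in, with the robot touching nothing.
It also fails if it takes over 72 s, if anything falls off the work surface, if the arm or the gripper's body presses on something with over 40 N, if the wrist force passes 120 N, or if a joint passes its speed limit or range.

ROBOT

A 6-joint arm with a two-finger parallel gripper is mounted at the origin on a cart in front of the work surface, level with it; the furniture and walls round the work are solid. World frame = base frame: x ahead of the robot, y to its left, z up, the work surface at z = 0. Lengths are in m, angles in rad, forces in N, time in s.
With the tool pointing down it reaches from about 0.325 to 0.775 m from the base axis. Payload 5.5 kg.
Tool frame: the origin (TCP) lies at the very end of the fingers, on their centre line; the grasp point (between the pads) lies 19 mm behind it; z points along the fingers, y is the line along which they close (so a half turn about z gives the same grasp; the last joint's range is limited). The gripper opens to 88 mm and grips with 3 to 60 N. Pads are 20 mm wide; open, the fingers measure 115 mm over their backs; the gripper's body (75 mm by 178 mm) begins 61 mm behind the grasp point.
Start: joints at [-1.232, 0.091, 1.231, -0, 1.82, -0.057], TCP at [0.231, -0.554, 0.223] pointing down, gripper open.
Joint ranges: [-2.87, 2.87], [-0.86, 2.18], [0.17, 2.46], [-1.51, 4.65], [0.06, 2.69], [-2.65, 2.65]. Speed limits (rad/s): [2.57, 2.57, 3.01, 3.14, 3.14, 3.14].

INTERFACE

Orientations are given as a unit quaternion [x, y, z, w].
In Python, from bench import telemetry, capture, job, models gives the robot as it stands.
- The arm moves only by the tool apply_moves, never from a script. Its arguments are lists of equal length, an entry for each row: "xyz": the shift along the world's x, y, z in cm, a list of three; "dr": the turn, a rotation vector about the world's x, y, z in degrees, a list of three; "jaw": the finger opening in cm, from 0 to 8.78. In form: {"xyz": [[x, y, z], ...], "dr": [[wx, wy, wz], ...], "jaw": [jaw, ...]}. A call has 1 to 12 rows; each row is the pose to reach, as a shift and turn from the pose commanded when the call began; what a row does not reach only later rows make up. A row lasts 1/10 s, in which the tool goes at most 50 mm and 8.59 degrees, less where a joint would pass 70% of its speed; a pose out of reach is approached as far as the arm can. A call with a gripper value outside its range is refused whole. The fingers move at their own pace and stop on an object; "newtons" is the grip in N (left out, the last holds). Time passes only in rows, so rows that repeat a pose let the fingers close. It gives the time, the measured TCP pose, the force, the opening and the grip force at its end, in the units of the state.
- telemetry.state(): the state, without advancing time (a new reading comes with each control period).
- capture(name): name is "side" or "top" or "wrist"; returns a dict with "pixels" (480x640x3 uint8, blue, green, red), "range_z" (480x640 float32, m along the optical axis (not along the pixel's ray), 0 where there is no reading), "fov_y" (degrees; the focal length in pixels is half the picture's height over the tangent of half this angle, whatever the lens; pixels are square), "cx", "cy" (the principal point, pixels), "xyz" and "attitude" of the camera in the world; the wrist camera has in their place "hand_eye" (4x4, takes a point from camera to tool coordinates, whose origin is the TCP and whose axes are the flange's). Camera axes: x right, y down, z forward; pixel columns grow to the right and rows downward; lengths in m; the calibration is good to about 2 mm. A picture is of the moment at which its call begins: read the wrist's pose just before it.
- job.close_job(): hands the job in; it is judged then, once.
Trained networks look in a picture, given as the dict that the camera call returned (one of the last four; its "shot" number tells which), for a name from the list of things; names that differ only in an ending like _2 or _b are one class to them, and where a whole thing is asked for, a point or a joint stands for the part that bears it (a point fixed in the world has none). Each returns a list of dicts, best first, with "conf" (0 to 1); they miss things now and then, are a little off and sometimes report something else, mostly with a low value. They report only what shows in the picture. A call takes as long as a camera call.
- models.recognise(picture, name): "centre" ([x, y, z] in m, in the coordinates of the camera as it stood for that picture, good to about 4 mm: the middle of the surface that is visible of it).
- models.mark_of(picture, name): "centre" ([x, y, z] in m, in the coordinates of the camera as it stood for that picture, good to about 4 mm: a listed point, or the origin of a listed thing).
The state is a dict: "clock": time; "q": joint angles; "qd": joint speeds; "effort": joint torques, N m; "eef_pos": TCP position; "tool_rot": TCP orientation; "wrist_force": force on the tool from outside, world axes, zero at the start; "moment": the same for the moment, N m; "opening": finger opening in m; "grasp_force": force on a finger pad.
Only numpy, scipy, OpenCV 4.12 (cv2) and the standard library are available. Lean on these libraries where they do the work, as an engineer would, in place of code of your own. Each camera call takes 0.05 s, during which the arm holds its last target. There are 200 camera calls.

## Working session

There is one attempt and no reset: what is moved stays moved. The work goes in short steps, Python scripts to look and compute and a tool call to move; the robot and the scene stay as the last step left them, time stands still between calls to the robot, and variables do not carry over. Pictures are saved under pics/ and viewed, at most 10 in all, crops included, and the job is handed in when it is done.

Besides the shell and the picture viewer there is one more tool, called after "Call:" by a JSON object that holds its "method" and its "body". apply_moves: Moves the arm, as the interface text tells. Its arguments: {"type":"object","properties":{"xyz":{"type":"array"},"dr":{"type":"array"},"jaw":{"type":"array"},"newtons":{"type":"number"}},"required":["xyz","dr","jaw"]}

```bash
mkdir -p pics; cat > h.py <<'E'
import numpy as np, cv2
from scipy.spatial.transform import Rotation as R
from bench import telemetry, capture, job, models
def pose(p, st=None):
    if 'hand_eye' in p:
        T=np.eye(4); T[:3,:3]=R.from_quat(st['tool_rot']).as_matrix(); T[:3,3]=st['eef_pos']
        return T@np.array(p['hand_eye'])
    T=np.eye(4); a=np.array(p['attitude']); T[:3,:3]=a if a.shape==(3,3) else R.from_quat(a).as_matrix(); T[:3,3]=p['xyz']; return T
def world(T,c): return T[:3,:3]@np.array(c)+T[:3,3]
def cloud(p,T):
    f=240/np.tan(np.radians(p['fov_y'])/2); z=p['range_z']; v,u=np.mgrid[:480,:640]
    P=np.stack([(u-p['cx'])/f*z,(v-p['cy'])/f*z,z],-1)
    W=P@T[:3,:3].T+T[:3,3]; W[z<=0]=np.nan; return W
E
python3 - <<'E'
from h import *
st=telemetry.state(); print(st)
for n in ['top','side']:
    p=capture(n); T=pose(p); cv2.imwrite(f'pics/{n}0.png',p['pixels']); print(n,p['xyz'],p['attitude'],p['fov_y'])
    np.save(f'{n}0.npy',cloud(p,T))
    for k in ['case_rack','case_1_centre','vice','vice_bed','lever_pivot','lever_knob','solder_spool','air_blower']:
        print(k,[(np.round(world(T,d['centre']),3).tolist(),round(d['conf'],2)) for d in models.mark_of(p,k)[:4]])
E
```

```text
{'clock': 0.0, 'q': array([-1.23167506e+00,  9.18422586e-02,  1.23186647e+00,  3.25405775e-05,
        1.81979843e+00, -5.66901526e-02]), 'qd': array([ 0.00197805,  0.00108378, -0.00079905,  0.00222079,  0.00193342,
       -0.00153469]), 'effort': array([ 6.58001009e-04, -4.46453083e+01, -4.06443679e+01,  6.98997779e-02,
        2.92928185e-02, -1.80409620e-04]), 'eef_pos': array([ 0.23125035, -0.55332719,  0.22152779]), 'tool_rot': array([ 9.80479265e-01,  1.96620177e-01, -1.19114484e-04, -9.49941457e-04]), 'wrist_force': array([-0.4242754 ,  0.94068423, -1.13771007]), 'moment': array([0.02429911, 0.01740506, 0.01331364]), 'grasp_force': 0.0, 'opening': 0.08759931446106392}
top [ 0.50728856 -0.05775276  1.17364541] [ 0.70812444 -0.70522192  0.02635868 -0.02295713] 46.067106084089815
case_rack [([0.506, -0.262, -0.002], 0.97)]
case_1_centre [([0.519, -0.191, 0.047], 0.72)]
vice [([0.526, 0.113, -0.003], 0.57)]
vice_bed [([0.534, 0.096, 0.061], 0.7), ([0.527, 0.161, 0.014], 0.66)]
lever_pivot [([0.531, 0.096, 0.064], 0.69)]
lever_knob [([0.553, 0.029, 0.068], 0.7), ([0.487, -0.343, 0.04], 0.45)]
solder_spool [([0.69, -0.064, 0.0], 0.91), ([0.529, 0.161, 0.016], 0.55)]
air_blower [([0.671, 0.183, 0.003], 0.84)]
side [0.61778172 0.73836776 0.65211071] [-0.00237557  0.88905577 -0.45771401 -0.00849055] 54.40524565510411
case_rack [([0.51, -0.269, 0.005], 0.8)]
case_1_centre [([0.526, -0.194, 0.044], 0.6)]
vice [([0.531, 0.112, 0.003], 0.73)]
vice_bed [([0.524, 0.162, 0.015], 0.62)]
lever_pivot [([0.535, 0.097, 0.066], 0.88), ([0.526, -0.174, 0.04], 0.61)]
lever_knob [([0.556, 0.031, 0.063], 0.84)]
solder_spool [([0.689, -0.071, -0.005], 0.64)]
air_blower [([0.675, 0.184, 0.002], 0.85)]
```

View pics/top0.png

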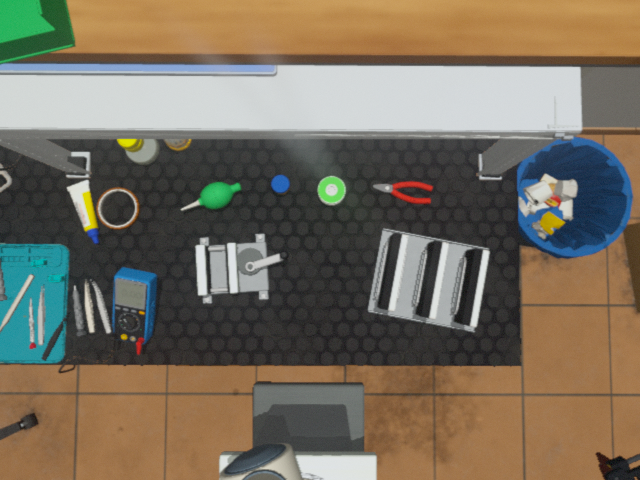

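```bash
python3 - <<'E'
from h import *
W=np.load('top0.npy'); im=cv2.imread('pics/top0.png')
m=(W[...,2]>.065)&(W[...,2]<.12)&(W[...,1]<-.1)&(W[...,0]>.35)&(W[...,0]<.65)
n,l,s,c=cv2.connectedComponentsWithStats(m.astype(np.uint8))
for i in range(1,n):
    if s[i,4]>100:
        q=W[l==i]; r=cv2.minAreaRect((q[:,:2]*1000).astype(np.float32)); print(s[i],np.round(r,1) if 0 else r,np.nanmedian(q[:,2]))
# vice: points > .03
m=(W[...,2]>.042)&(W[...,2]<.054)&(W[...,1]>.02)&(W[...,1]<.3)&(W[...,0]<.62)
n,l,s,c=cv2.connectedComponentsWithStats(m.astype(np.uint8))
for i in range(1,n):
    if s[i,4]>40:
        q=W[l==i]; r=cv2.minAreaRect((q[:,:2]*1000).astype(np.float32)); print('v',s[i],r,np.nanmedian(q[:,2]))
E
```

```text
[ 379  233   29   79 1191] ((520.3516235351562, -185.80262756347656), (28.862640380859375, 151.77197265625), 79.65814971923828) 0.08109932913768803
[ 419  240   29   80 1230] ((505.5273742675781, -264.310791015625), (29.31665802001953, 151.8275146484375), 79.39928436279297) 0.08101344479798678
[ 460  248   29   80 1285] ((490.7547607421875, -342.8895263671875), (29.950334548950195, 152.36077880859375), 79.42528533935547) 0.08094762161340019
v [224 243  14  50 525] ((527.5744018554688, 134.7330780029297), (98.56000518798828, 21.920854568481445), 3.968860149383545) 0.046490325331476345
v [195 245  14  50 563] ((523.3995361328125, 192.17385864257812), (98.33612823486328, 23.024593353271484), 3.8105804920196533) 0.04743182274481095
v [244 253  39  19 283] ((538.0487670898438, 70.90534973144531), (21.370555877685547, 78.40675354003906), 14.712059020996094) 0.04735833331825079
v [146 290  10  42  85] ((441.625244140625, 289.9732971191406), (5.275602340698242, 82.55762481689453), 76.57764434814453) 0.047175060914220524
```

The top view shows the vice around pixel (240,268), its lever knob near (282,257), and the three cases in the rack at about x=393, 433 and 474. The depth fits give these poses:
- **Cases:** thickness about 29 mm, tops at 81 mm, rack yaw about -10.6°.
- **Vice:** yaw about 4°, bed at about (0.5255, 0.162).

I'll approach the case nearest the gripper first.

Call:
{"method": "apply_moves", "body": {"xyz": [[26,21,-7],[26,21,-7],[26,21,-7],[26,21,-7],[26,21,-7],[26,21,-7],[26,21,-7],[26,21,-7],[26,21,-7],[26,21,-7],[26,21,-7]], "dr": [[0,0,-33.4],[0,0,-33.4],[0,0,-33.4],[0,0,-33.4],[0,0,-33.4],[0,0,-33.4],[0,0,-33.4],[0,0,-33.4],[0,0,-33.4],[0,0,-33.4],[0,0,-33.4]], "jaw": [5,5,5,5,5,5,5,5,5,5,5], "newtons": 25}}

```text
clock: 2.0
eef_pos: [0.4905, -0.345, 0.1533]
tool_rot: [0.996, -0.094, 0.0, 0.0]
wrist_force: [0.1, -0.4, -0.3]
opening: 0.05
grasp_force: 0.0
```

```bash
python3 - <<'E'
from h import *
st=telemetry.state(); p=capture('wrist'); T=pose(p,st); W=cloud(p,T)
print(st['eef_pos'],R.from_quat(st['tool_rot']).as_matrix().round(3).tolist(),st['wrist_force'])
cv2.imwrite('pics/w1.png',p['pixels'])
m=(W[...,2]>.07)&(W[...,2]<.1)&(W[...,1]<-.05)
n,l,s,c=cv2.connectedComponentsWithStats(m.astype(np.uint8))
for i in range(1,n):
    if s[i,4]>300:
        q=W[l==i]; r=cv2.minAreaRect((q[:,:2]*1000).astype(np.float32)); print(s[i],r,np.nanmedian(q[:,2]))
E
```

```text
[ 0.49045875 -0.34496759  0.15329242] [[0.982, -0.188, 0.001], [-0.188, -0.982, -0.001], [0.001, 0.001, -1.0]] [ 0.12743512 -0.37796206 -0.3146102 ]
[ 178  143   57  177 7025] ((518.70068359375, -268.3891906738281), (29.078941345214844, 128.4488067626953), 79.24500274658203) 0.08110990161629952
[ 298  143   42  190 7417] ((497.9318542480469, -345.8199768066406), (28.212215423583984, 139.8001251220703), 79.24333953857422) 0.08104731249834568
[  59  144   74  171 7750] ((535.7911376953125, -190.25868225097656), (30.485509872436523, 123.6844482421875), 79.03816223144531) 0.08113914672533852
```

View pics/w1.png

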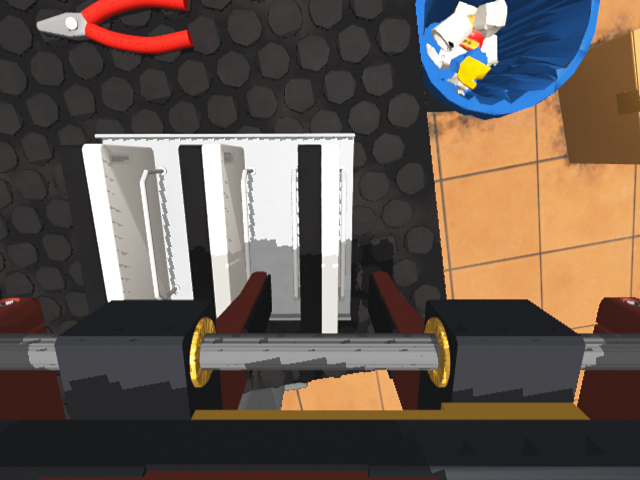

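The wrist view shows the first case between the open fingers, around columns 298–340. Its axis passes within 1 mm of the TCP, so I'll descend, grip and lift it slightly.

Call:
{"method": "apply_moves", "body": {"xyz": [[0,0,-4],[0,0,-8],[0,0,-10.3],[0,0,-10.3],[0,0,-10.3],[0,0,-10.3],[0,0,-10.3],[0,0,-10.3],[0,0,-9.8],[0,0,-9.0],[0,0,-8.6],[0,0,-8.6]], "dr": [[0,0,0],[0,0,0],[0,0,0],[0,0,0],[0,0,0],[0,0,0],[0,0,0],[0,0,0],[0,0,0],[0,0,0],[0,0,0],[0,0,0]], "jaw": [5,5,5,5,2.4,2.4,2.4,2.4,2.4,2.4,2.4,2.4], "newtons": 25}}

```text
clock: 3.25
eef_pos: [0.4916, -0.3437, 0.0672]
tool_rot: [0.996, -0.093, 0.0, 0.0]
wrist_force: [-0.1, -0.5, -5.4]
opening: 0.028
grasp_force: 25.0
```

Call:
{"method": "apply_moves", "body": {"xyz": [[0,0,0],[0,0,0],[0,0,0]], "dr": [[0,0,0],[0,0,0],[0,0,0]], "jaw": [2.4,2.4,2.4]}}

```text
clock: 3.55
eef_pos: [0.4911, -0.3435, 0.0661]
tool_rot: [0.996, -0.093, -0.0, -0.0]
wrist_force: [0.2, -0.5, -5.1]
opening: 0.0282
grasp_force: 25.0
```

The wrist reads about 5 N, roughly 0.5 kg, so this is the loaded case; a shell would read about 1.7 N. I'll lift it clear and carry it over the vice.

Call:
{"method": "apply_moves", "body": {"xyz": [[0,0,4],[0,0,8],[0.5,4,10],[1,8,10],[1.3,13,10],[1.6,18,10],[2,23,10],[2.3,28,10],[2.6,33,10],[2.9,38,10],[3.2,43,10],[3.4,47,10]], "dr": [[0,0,0],[0,0,0],[0,0,0],[0,0,2],[0,0,4],[0,0,6],[0,0,8],[0,0,10],[0,0,12],[0,0,14],[0,0,14.9],[0,0,14.9]], "jaw": [2.4,2.4,2.4,2.4,2.4,2.4,2.4,2.4,2.4,2.4,2.4,2.4]}}

```text
clock: 4.75
eef_pos: [0.5249, 0.1292, 0.1666]
tool_rot: [0.999, 0.037, 0.0, -0.0]
wrist_force: [0.7, -0.5, -6.1]
opening: 0.0278
grasp_force: 25.0
```

Call:
{"method": "apply_moves", "body": {"xyz": [[0.1,3.7,0],[0.1,3.7,0],[0.1,3.7,0],[0.1,3.7,0],[0.1,3.7,0]], "dr": [[0,0,0],[0,0,0],[0,0,0],[0,0,0],[0,0,0]], "jaw": [2.4,2.4,2.4,2.4,2.4]}}

```text
clock: 5.25
eef_pos: [0.5265, 0.1622, 0.1666]
tool_rot: [0.999, 0.036, 0.0, 0.0]
wrist_force: [0.1, -1.2, -4.7]
opening: 0.0282
grasp_force: 25.0
```

```bash
python3 - <<'E'
from h import *
st=telemetry.state(); p=capture('wrist'); T=pose(p,st); W=cloud(p,T)
print(st['clock'],st['eef_pos'],R.from_quat(st['tool_rot']).as_matrix().round(3).tolist(),st['wrist_force'],st['moment'],st['opening'])
cv2.imwrite('pics/w2.png',p['pixels'])
for k in ['vice_bed','case_1_centre']:
    print(k,[(np.round(world(T,d['centre']),3).tolist(),round(d['conf'],2)) for d in models.mark_of(p,k)[:3]])
m=(W[...,2]>.043)&(W[...,2]<.053)&(W[...,1]>.05)&(W[...,1]<.3)&(W[...,0]<.62)
n,l,s,c=cv2.connectedComponentsWithStats(m.astype(np.uint8))
for i in range(1,n):
    if s[i,4]>300:
        q=W[l==i]; r=cv2.minAreaRect((q[:,:2]*1000).astype(np.float32)); print('v',s[i],r,np.nanmedian(q[:,2]),q[:,:2].max(0))
E
```

```text
5.25 [0.52645606 0.16215724 0.16663876] [[0.997, 0.071, 0.0], [0.071, -0.997, -0.0], [-0.0, 0.0, -1.0]] [ 0.09473289 -1.15434783 -4.67102022] [ 0.019869   -0.01299679  0.01788975] 0.028155013958452862
vice_bed []
case_1_centre []
v [ 271  179   15   93 1099] ((534.8681030273438, 197.5396270751953), (79.70051574707031, 10.701904296875), 4.005034923553467) 0.04747456942670464 [0.57486035 0.20529633]
v [354 179  13  93 961] ((539.6401977539062, 128.48779296875), (80.00493621826172, 9.266521453857422), 4.026626110076904) 0.0464079506341501 [0.57968021 0.13544224]
v [ 385  215   69   35 1215] ((537.368408203125, 76.55107116699219), (19.844715118408203, 59.12351608276367), 15.557369232177734) 0.04662229076277513 [0.55484181 0.10521   ]
```

View pics/w2.png

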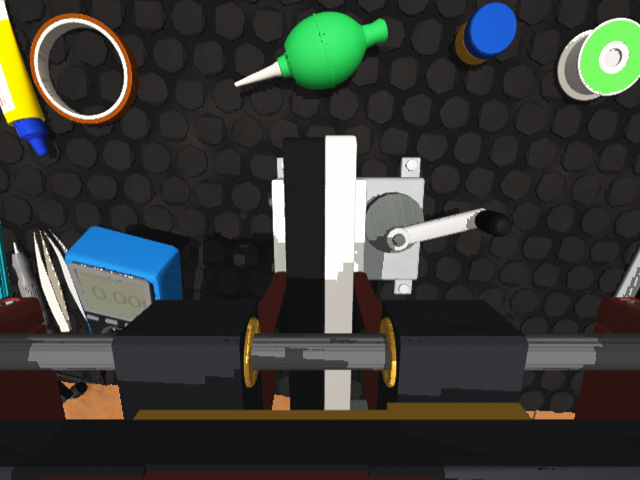

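The wrist view shows the held case at columns 285–355, aligned with the vice jaws and sitting in the gap between them. Jaw yaw is 4.0° and tool yaw is 4.07°, and the gap is centred at y≈0.1627. I'll lower it, slowly at the end.

Call:
{"method": "apply_moves", "body": {"xyz": [[0,0.05,-3],[0,0.05,-6],[0,0.05,-8],[0,0.05,-9],[0,0.05,-9.6],[0,0.05,-9.9],[0,0.05,-10.1],[0,0.05,-10.2],[0,0.05,-10.3],[0,0.05,-10.4],[0,0.05,-10.4]], "dr": [[0,0,0],[0,0,0],[0,0,0],[0,0,0],[0,0,0],[0,0,0],[0,0,0],[0,0,0],[0,0,0],[0,0,0],[0,0,0]], "jaw": [2.4,2.4,2.4,2.4,2.4,2.4,2.4,2.4,2.4,2.4,2.4]}}

```text
clock: 6.5
eef_pos: [0.5264, 0.1639, 0.0627]
tool_rot: [0.999, 0.036, 0.0, -0.0]
wrist_force: [0.7, 0.8, -6.2]
opening: 0.0281
grasp_force: 25.0
```

Call:
{"method": "apply_moves", "body": {"xyz": [[0,0,-0.1],[0,0,-0.15],[0,0,-0.2],[0,0,-0.2],[0,0,-0.2]], "dr": [[0,0,0],[0,0,0],[0,0,0],[0,0,0],[0,0,0]], "jaw": [2.4,2.4,2.4,2.4,2.4]}}

```text
clock: 7.0
eef_pos: [0.5265, 0.164, 0.0623]
tool_rot: [0.999, 0.036, 0.001, -0.0]
wrist_force: [-5.5, -1.3, 5.3]
opening: 0.0283
grasp_force: 25.0
```

Call:
{"method": "apply_moves", "body": {"xyz": [[0,0,0.05],[0,0,0.1],[0,0,0.1]], "dr": [[0,0,0],[0,0,0],[0,0,0]], "jaw": [2.4,2.4,2.4]}}

```text
clock: 7.3
eef_pos: [0.5265, 0.164, 0.0623]
tool_rot: [0.999, 0.036, 0.0, -0.0]
wrist_force: [-5.0, -0.2, 5.7]
opening: 0.0276
grasp_force: 25.0
```

Call:
{"method": "apply_moves", "body": {"xyz": [[0,0,0],[0,0,0],[0,0,0],[0,0,0.5],[0,0,2],[0,0,5],[0,0,9],[0,0,11],[0,0,11],[0,0,11]], "dr": [[0,0,0],[0,0,0],[0,0,0],[0,0,0],[0,0,0],[0,0,0],[0,0,0],[0,0,0],[0,0,0],[0,0,0]], "jaw": [3.2,4,4.6,4.6,4.6,4.6,4.6,4.6,4.6,4.6]}}

```text
clock: 8.3
eef_pos: [0.5265, 0.1639, 0.172]
tool_rot: [0.999, 0.036, 0.001, -0.0]
wrist_force: [0.5, 0.5, -0.4]
opening: 0.046
grasp_force: 0.0
```

```bash
python3 - <<'E'
from h import *
st=telemetry.state(); p=capture('wrist'); T=pose(p,st); W=cloud(p,T)
print(st['clock'],st['eef_pos'],st['wrist_force'],st['q'])
cv2.imwrite('pics/w3.png',p['pixels'])
for nm in ['wrist','side']:
    if nm=='side': p=capture('side'); T=pose(p); cv2.imwrite('pics/s3.png',p['pixels'])
    for k in ['lever_pivot','lever_knob','case_1_centre']:
        print(nm,k,[(np.round(world(T,d['centre']),3).tolist(),round(d['conf'],2)) for d in models.mark_of(p,k)[:3]])
def rc(m,t):
    n,l,s,c=cv2.connectedComponentsWithStats(m.astype(np.uint8))
    for i in range(1,n):
        if s[i,4]>150:
            q=W[l==i]; print(t,s[i],cv2.minAreaRect((q[:,:2]*1000).astype(np.float32)),np.nanmedian(q[:,2]))
B=(W[...,1]>-.02)&(W[...,1]<.3)&(W[...,0]<.65)
rc(B&(W[...,2]>.086)&(W[...,2]<.1),'case'); rc(B&(W[...,2]>.078)&(W[...,2]<.086),'knob')
E
```

```text
8.3 [0.52653943 0.163933   0.17200468] [ 0.47398371  0.52524633 -0.35480556] [ 2.40134170e-01 -4.50171120e-02  1.45826753e+00  2.01684495e-06
  1.72719420e+00  1.73798786e+00]
wrist lever_pivot [([0.531, 0.096, 0.067], 0.58)]
wrist lever_knob [([0.554, 0.028, 0.065], 0.65)]
wrist case_1_centre []
side lever_pivot [([0.532, 0.097, 0.066], 0.56)]
side lever_knob [([0.554, 0.03, 0.064], 0.94)]
side case_1_centre [([0.527, -0.195, 0.04], 0.85)]
case [ 300  146   40  187 6920] ((530.7108154296875, 164.1641845703125), (143.22506713867188, 28.255966186523438), 4.122862339019775) 0.09104658649760787
case [135 259  35  40 953] ((493.5962219238281, 289.13232421875), (21.750951766967773, 31.924585342407227), 89.9319839477539) 0.09100448052200888
knob [488 214  23  22 357] ((554.3092041015625, 27.69645118713379), (15.232460975646973, 16.40809440612793), 43.717620849609375) 0.08153913490158077
knob [142 249  34  50 508] ((496.6868591308594, 285.3005065917969), (42.70319366455078, 20.351852416992188), 15.112635612487793) 0.08235403094110302
```

View pics/w3.png

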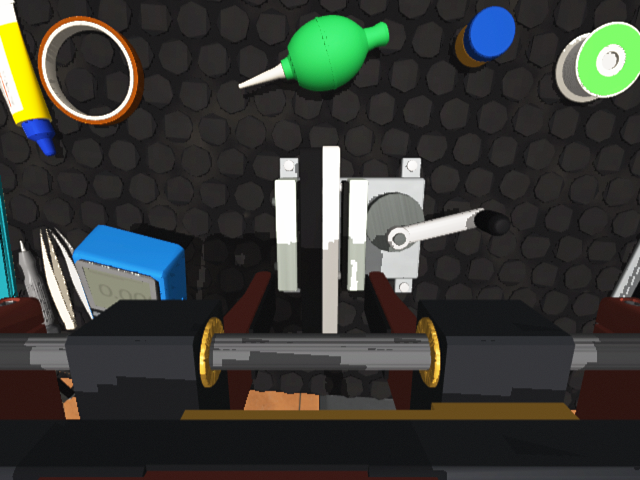

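The wrist view shows the case standing upright on the bed between the jaws (columns 300–340). Its top is at 91 mm, its yaw is 4.1° and its centre is at x=0.526. The knob is at (490,222), which is world (0.554, 0.028), 72.7 mm from the pivot at (0.530, 0.096). I'll straddle the knob with the fingers and swing the lever along its arc.

Call:
{"method": "apply_moves", "body": {"xyz": [[0.5,-3,0],[1,-6,0],[1.5,-9,0],[2.75,-13.6,0],[2.75,-13.6,0],[2.75,-13.6,0],[2.75,-13.6,0],[2.75,-13.6,0],[2.75,-13.6,0],[2.75,-13.6,0],[2.75,-13.6,0],[2.75,-13.6,0]], "dr": [[0,0,8],[0,0,16],[0,0,24],[0,0,32],[0,0,40],[0,0,48],[0,0,56],[0,0,64],[0,0,72],[0,0,80],[0,0,88],[0,0,96]], "jaw": [4.6,4.6,4.6,4.6,4.6,4.6,4.6,4.6,4.6,4.6,4.6,4.6]}}

```text
clock: 9.9
eef_pos: [0.5537, 0.0278, 0.1713]
tool_rot: [0.639, 0.769, -0.0, -0.0]
wrist_force: [0.3, -0.7, -0.2]
opening: 0.0461
grasp_force: 0.0
```

Call:
{"method": "apply_moves", "body": {"xyz": [[0,0,0],[0,0,-3],[0,0,-7],[0,0,-10],[0,0,-11.6],[0,0,-11.6],[0,0,-11.6]], "dr": [[0,0,8],[0,0,9],[0,0,9],[0,0,9],[0,0,9],[0,0,9],[0,0,9]], "jaw": [4.6,4.6,4.6,4.6,4.6,2.4,2.4]}}

```text
clock: 10.6
eef_pos: [0.5544, 0.0279, 0.0568]
tool_rot: [0.579, 0.815, 0.0, 0.001]
wrist_force: [-0.7, -0.8, 0.3]
opening: 0.0334
grasp_force: 0.0
```

```bash
python3 - <<'E'
from h import *
st=telemetry.state(); M=R.from_quat(st['tool_rot']).as_matrix()
print(st['clock'],st['eef_pos'],st['wrist_force'],st['q'],np.degrees(np.arctan2(M[1,0],M[0,0])),st['opening'],st['grasp_force'])
c=np.array([.5303,.0964]); e=st['eef_pos'][:2]
a0=-86
for th in [15,25,35,45,55,65,75,85,93,97,100]:
    t=np.radians(th+a0); d=(c+.072*np.array([np.cos(t),np.sin(t)])-e)*100; print(th,d.round(2))
E
```

```text
10.6 [0.55440899 0.02786804 0.05682986] [-0.70553135 -0.77515088  0.26160709] [-1.10687357e-02  1.16437596e-03  1.61770436e+00  8.07345614e-06
  1.52148056e+00 -3.45770730e-01] 109.1769752483161 0.0334153061566867 0.0
15 [-0.07  0.05]
25 [1.08 0.56]
35 [2.12 1.26]
45 [3.02 2.13]
55 [3.76 3.14]
65 [4.31 4.27]
75 [4.66 5.48]
85 [4.79 6.73]
93 [4.74 7.73]
97 [4.66 8.23]
100 [4.58 8.6 ]
```

Call:
{"method": "apply_moves", "body": {"xyz": [[0,0,0],[0.55,0.25,0],[1.08,0.55,0],[1.6,0.9,0],[2.12,1.25,0],[2.6,1.7,0],[3.0,2.13,0],[3.4,2.6,0],[3.76,3.14,0],[4.05,3.7,0],[4.3,4.27,0],[4.5,4.87,0]], "dr": [[0,0,0],[0,0,5],[0,0,10],[0,0,15],[0,0,20],[0,0,25],[0,0,30],[0,0,35],[0,0,40],[0,0,45],[0,0,50],[0,0,55]], "jaw": [2.4,2.4,2.4,2.4,2.4,2.4,2.4,2.4,2.4,2.4,2.4,2.4]}}

```text
clock: 11.8
eef_pos: [0.6001, 0.0759, 0.058]
tool_rot: [0.136, 0.991, -0.0, 0.002]
wrist_force: [-0.7, -3.0, 2.1]
opening: 0.0239
grasp_force: 1.5
```

Call:
{"method": "apply_moves", "body": {"xyz": [[0.15,0.61,0],[0.24,1.23,0],[0.3,1.86,0],[0.29,2.36,0],[0.27,2.76,0],[0.24,3.06,0],[0.2,3.35,0],[0.2,3.35,0]], "dr": [[0,0,5],[0,0,10],[0,0,15],[0,0,19],[0,0,22],[0,0,24.5],[0,0,27],[0,0,27]], "jaw": [2.4,2.4,2.4,2.4,2.4,2.4,2.4,2.4]}}

```text
clock: 12.6
eef_pos: [0.6018, 0.1095, 0.0578]
tool_rot: [-0.097, 0.995, -0.001, 0.001]
wrist_force: [-0.7, -4.3, 1.6]
opening: 0.0241
grasp_force: 1.4
```

Call:
{"method": "apply_moves", "body": {"xyz": [[-0.03,0.15,0],[-0.06,0.3,0],[-0.06,0.3,0]], "dr": [[0,0,0],[0,0,0],[0,0,0]], "jaw": [2.4,2.4,2.4]}}

```text
clock: 12.9
eef_pos: [0.6013, 0.1129, 0.0569]
tool_rot: [-0.097, 0.995, -0.0, 0.001]
wrist_force: [2.7, -3.7, 2.8]
opening: 0.0241
grasp_force: 2.2
```

Call:
{"method": "apply_moves", "body": {"xyz": [[0,-0.3,0],[0,-0.3,0],[0,-0.3,2],[0,-0.3,5],[0,-0.3,9],[0,-0.3,12],[0,-4,14],[0,-9,14],[0,-14,14],[0,-18,14],[0,-18,14],[0,-18,14]], "dr": [[0,0,0],[0,0,0],[0,0,0],[0,0,0],[0,0,0],[0,0,0],[0,0,0],[0,0,0],[0,0,0],[0,0,0],[0,0,0],[0,0,0]], "jaw": [2.8,2.8,2.8,2.8,2.8,2.8,2.8,2.8,2.8,2.8,2.8,2.8]}}

```text
clock: 14.1
eef_pos: [0.5999, -0.067, 0.1948]
tool_rot: [-0.097, 0.995, 0.001, -0.001]
wrist_force: [0.1, 0.6, -0.1]
opening: 0.0279
grasp_force: 0.0
```

```bash
python3 - <<'E'
from h import *
st=telemetry.state(); print(st['clock'],st['eef_pos'],st['wrist_force'])
for nm in ['top','side']:
    p=capture(nm); T=pose(p); W=cloud(p,T); cv2.imwrite(f'pics/{nm}9.png',p['pixels'])
    print(nm,[(np.round(world(T,d['centre']),3).tolist(),round(d['conf'],2)) for d in models.mark_of(p,'lever_knob')[:2]])
    for lo,hi,t in [(.066,.095,'case'),(.043,.053,'jaws')]:
        m=(W[...,2]>lo)&(W[...,2]<hi)&(W[...,0]>.35)&(W[...,0]<.65)&(W[...,1]<.25)
        n,l,s,c=cv2.connectedComponentsWithStats(m.astype(np.uint8))
        for i in range(1,n):
            if s[i,4]>60:
                q=W[l==i]; print(t,cv2.minAreaRect((q[:,:2]*1000).astype(np.float32)),np.nanmax(q[:,2]))
    
E
python3 -c "
import cv2;a=cv2.imread('pics/top9.png')[130:350,150:510];b=cv2.imread('pics/side9.png')
cv2.imwrite('pics/both9.png',cv2.vconcat([cv2.resize(a,(520,300)),cv2.resize(b,(520,300))]))"
```

```text
14.1 [ 0.59992383 -0.06704923  0.19479644] [ 0.08133086  0.61479363 -0.05782856]
top [([0.599, 0.112, 0.067], 0.79)]
case ((601.167724609375, 110.19596099853516), (15.80069637298584, 17.616985321044922), 88.72970581054688) 0.08691381708118673
case ((524.6536254882812, 167.40830993652344), (151.87120056152344, 30.29961395263672), 4.074086666107178) 0.09498945636690603
case ((520.211669921875, -185.8076171875), (28.821382522583008, 151.56919860839844), 79.43252563476562) 0.08811586175279174
case ((505.38946533203125, -264.372802734375), (29.695789337158203, 151.49681091308594), 79.02450561523438) 0.0894013366774562
jaws ((559.1033935546875, 101.57333374023438), (74.79125213623047, 21.129037857055664), 7.242763996124268) 0.05299746789705484
jaws ((530.103515625, 144.90272521972656), (109.62295532226562, 19.522293090820312), 4.044865131378174) 0.052589311944328365
jaws ((523.3955688476562, 196.98373413085938), (98.12733459472656, 13.614078521728516), 4.127943515777588) 0.0525969940614599
jaws ((470.1019287109375, -359.41009521484375), (4.596937656402588, 66.6435775756836), 78.93898010253
[... 370 characters left out ...]
829833984, 151.0565643310547), 79.6104507446289) 0.0845690983436782
case ((601.1093139648438, 112.52757263183594), (16.68170928955078, 16.46950340270996), 4.050510883331299) 0.08434275284751913
case ((525.3114624023438, 166.41787719726562), (151.5140838623047, 32.66970443725586), 3.3306055068969727) 0.09460829426537698
jaws ((523.2435913085938, -171.6080780029297), (23.395431518554688, 150.89566040039062), 83.86852264404297) 0.0529710780157614
jaws ((560.0181884765625, 100.72571563720703), (74.89279174804688, 18.014169692993164), 6.773653030395508) 0.052865560933882505
jaws ((528.1632690429688, 188.583740234375), (43.23374557495117, 151.97341918945312), 85.05329132080078) 0.05297490683375827
```

View pics/both9.png

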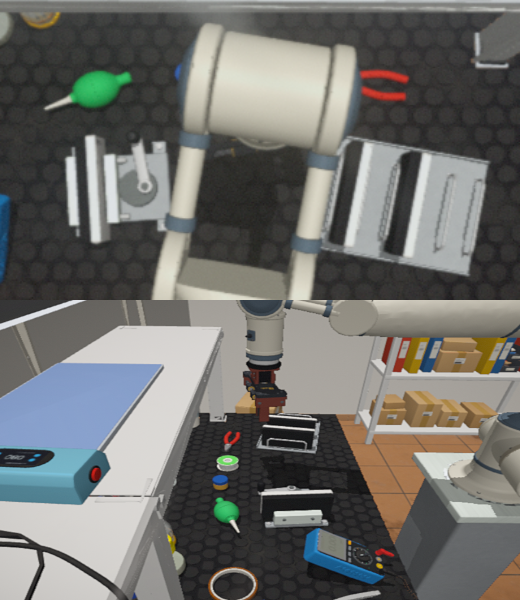

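The combined view shows the case upright between the closed jaws, at about (100,188) in the top half. The lever points along the vice's +x (knob about 12°, at its stop), the two shells are still standing in the rack, and nothing behind has been disturbed. I'm handing the job in.

```bash
python3 -c "
from bench import job
print(job.close_job())"
```

```text
the job is handed in; nothing more can be done
None
```

The case with cells (about 0.5 kg by feel, and the only one I lifted) is clamped in the vice with the lever at its stop, the other two stand untouched in the rack, and the job was handed in after about 14 s.

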